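# Hook the parts tote out from under the bench rack

## Task

Take the orange pull hook from its rubber mat, drop its blade over the near lip of the blue tote under the wire rack and drag the tote forward until it butts firmly and squarely against the buffers of the yellow stop bar; pull steadily and gently (keep pressing it on the buffers for a moment with about 8 N beyond the sliding drag, never load the tote with more than 18 N) and do not tip it. Move the tote with the hook only, then stand the hook upright on its mat again, and leave the dish, can, brush and spanner where they lie.

Things in the scene. Friction and masses are not known exactly. Their poses are not given: they have to be found in the camera images.
- hook: pull hook on its mat, 0.25 kg. Origin: underside of handle centre; x along the shank to the blade, z up. Orange handle 64 mm long, 26 wide (y), z = 6 to 60, on a black foot 64 x 40 x 6; grip across its width at about z = 45, with 60 N or more. Steel shank, 10 mm thick, at z = 34; steel blade at its end 34 mm wide, x = 190 to 195, z = 0 to 41: its lowest 29 mm hang free to hook a lip
- hook_tip (a point): middle of the lower edge of the hook's blade (192.5, 0, 0 mm in the hook's frame)
- tote: blue open tote 150 (x) x 170 (y) x 62 mm high, walls 4 mm; origin: centre of its underside. Its near wall (pale label, the lip to hook) fills x = -75 to -71, with a 4 mm rim bead outside. Two pistons stand in its far half; its floor is free from x = -71 to about 0. About 0.9 kg in all; slides on the bench with 2 to 6 N of drag, differing each run
- rack: fixed steel wire rack over the tote, 280 mm deep (x), 270 wide (y); origin on the bench at the middle of its front edge, x to the back. Deck underside 160 mm, top 172 mm above the bench; four legs 12 mm thick at its corners, front open. A carton and a battery pack stand on it
- stop_bar: fixed yellow bar across the rack's front, 200 mm wide (y), 30 high, 14 thick; origin on the bench at the middle of its far face, x towards the tote. Two rubber buffers, 20 mm across, at y = +-60, z = 18, stand out of that face by 5 to 30 mm, set anew each run and not measured: feel for them, the pull rises above the drag when the tote's near side meets them
- mat: black rubber mat, 280 (x) x 110 (y) x 3 mm, fixed on the bench; origin at the centre of its underside. The hook stands along it at the start. A big red open tool box (fixed, up to 0.3 m high) stands at the back of the bench behind the mat, from x = 0.65 m on, left of the rack
- bolt_dish: round steel dish with bolts, 139 mm across, 24 mm high, a bystander
- brake_cleaner: white and green aerosol can, 66 mm across, 225 mm tall, a bystander
- brush: brush with an orange handle, 194 mm long, 13 mm high, a bystander
- spanner: steel spanner, 165 mm long, 7 mm high, a bystander at the front of the bench

How it is judged:
By the outcome, as a careful person would: the job done as asked, in the order asked, and still so for the second after the job is handed in, with the robot touching nothing.
It also fails if it takes over 72 s, if anything falls off the work surface, if the arm or the gripper's body presses on something with over 40 N, if the wrist force passes 120 N, or if a joint passes its speed limit or range.

## Robot

A 6-joint arm with a two-finger parallel gripper is mounted at the origin on a cart in front of the work surface, level with it; the furniture and walls round the work are solid. World frame = base frame: x ahead of the robot, y to its left, z up, the work surface at z = 0. Lengths are in m, angles in rad, forces in N, time in s.
With the tool pointing down it reaches from about 0.35 to 0.775 m from the base axis. Payload 7.3 kg.
Tool frame: the origin (TCP) lies at the very end of the fingers, on their centre line; the grasp point (between the pads) lies 19 mm behind it; z points along the fingers, y is the line along which they close (so a half turn about z gives the same grasp; the last joint's range is limited). The gripper opens to 92 mm and grips with 3 to 60 N. Pads are 19 mm wide; open, the fingers measure 130 mm over their backs; the gripper's body (75 mm by 190 mm) begins 47 mm behind the grasp point.
Start: joints at [-1.314, 0.342, 1.524, -0, 1.275, -0.146], TCP at [0.206, -0.483, 0.227] pointing down, gripper open.
Joint ranges: [-2.53, 2.53], [-0.77, 2.02], [0.04, 2.7], [-1, 4.14], [0.28, 2.66], [-3.11, 3.11]. Speed limits (rad/s): [2.57, 2.57, 3.14, 3.14, 3.14, 3.14].

## Interface

Orientations are given as [roll, pitch, yaw] about the fixed x, y, z axes, in that order (R = Rz(yaw) Ry(pitch) Rx(roll)).
In Python, from cell import robot gives the robot as it stands. The module is installed in compiled form; this text tells all that it offers.
- The arm moves only by the tool arm_command, never from a script. Its argument "moves" is a list of rows, each a list of 3 entries, a list of its own where there are three numbers: the shift along the tool's x, y, z in m, then the turn, a rotation vector about the tool's x, y, z in rad, then the finger opening in m, from 0 to 0.0918. In form: [[[dx, dy, dz], [ax, ay, az], claw], ...]. A call has exactly 5 rows; each row is the pose to reach, as a shift and turn from the pose commanded when the call began, along the tool's axes at that moment; what a row does not reach only later rows make up. A row lasts 1/10 s, in which the tool goes at most 50 mm and 8.59 degrees, less where a joint would pass 70% of its speed; a pose out of reach is approached as far as the arm can. A call with a gripper value outside its range is refused whole. The fingers move at their own pace and stop on an object; "squeeze" is the grip in N (left out, the last holds). Time passes only in rows, so rows that repeat a pose let the fingers close, or fill a call up. It gives the time, the measured TCP pose, the force, the opening and the grip force at its end, in the units of the state.
- robot.observe(): the state, without advancing time (a new reading comes with each control period).
- robot.read_camera(name): name is "scene" or "top" or "wrist"; returns the picture (384x512x3 uint8, red, green, blue); there is no depth.
- robot.camera_model(name): a dict with "fx", "fy", "cx", "cy" (pixels), "R" (3x3) and "t" (3): a world point X has camera coordinates R X + t. Camera axes: x right, y down, z forward; pixel columns grow to the right and rows downward; lengths in m; the calibration is good to about 2 mm. The wrist camera is an equidistant fisheye: a pixel r from the principal point sees the ray r / f radians off the axis. A picture is of the moment at which its call begins: read the wrist's pose just before it. camera_model takes no time and is no camera call; for the wrist camera it gives the pose at the moment of the call.
- robot.hand_in(): hands the job in; it is judged then, once.
The state is a dict: "time": time; "qpos": joint angles; "qvel": joint speeds; "joint_efforts": joint torques, N m; "tool_pos": TCP position; "tool_rot": TCP orientation; "contact_force": force on the tool from outside, world axes, zero at the start; "torque": the same for the moment, N m; "opening": finger opening in m; "grip_force": force on a finger pad.
Only numpy, scipy, OpenCV 4.12 (cv2) and the standard library are available. Lean on these libraries where they do the work, as an engineer would, in place of code of your own. Each camera call takes 0.05 s, during which the arm holds its last target. There are 200 camera calls.

## Working session

There is one attempt and no reset: what is moved stays moved. The work goes in short steps, Python scripts to look and compute and a tool call to move; the robot and the scene stay as the last step left them, time stands still between calls to the robot, and variables do not carry over. Pictures are saved under pics/ and viewed, at most 11 in all, crops included, and the job is handed in when it is done.

Besides the shell and the picture viewer there is one more tool, called after ">>>" as name([rows], argument=value, ...), one row to a line, values as JSON. arm_command: Moves the arm, as the interface text tells. Its arguments: {"type":"object","properties":{"moves":{"type":"array"},"squeeze":{"type":"number"}},"required":["moves"]}

```bash
mkdir -p pics
python3 - <<'E'
from cell import robot
import cv2,numpy as np
s=robot.observe();print({k:np.round(v,3).tolist() for k,v in s.items()})
for n in("scene","top"):
    m=robot.camera_model(n);print(n,{k:np.round(v,3).tolist() for k,v in m.items()})
    im=robot.read_camera(n);np.save(f"pics/{n}.npy",im)
    cv2.imwrite(f"pics/{n}0.png",cv2.resize(im[:,:,::-1],(800,600),interpolation=cv2.INTER_CUBIC))
E
```

```text
{'time': 0.0, 'qpos': [-1.314, 0.343, 1.525, -0.0, 1.275, -0.146], 'qvel': [-0.0, 0.0, 0.001, 0.001, 0.001, 0.001], 'joint_efforts': [-0.003, -43.125, -24.422, 0.071, 0.056, -0.0], 'tool_pos': [0.206, -0.483, 0.226], 'tool_rot': [-3.14, -0.0, 0.403], 'contact_force': [-0.015, 0.165, 0.524], 'torque': [0.002, -0.012, -0.0], 'grip_force': 0.0, 'opening': 0.092}
scene {'fx': 374.771, 'fy': 374.771, 'cx': 248.926, 'cy': 189.722, 'R': [[-0.88, -0.474, -0.004], [-0.317, 0.594, -0.739], [0.353, -0.649, -0.673]], 't': [0.512, 0.215, 1.062]}
top {'fx': 454.055, 'fy': 454.055, 'cx': 260.189, 'cy': 194.352, 'R': [[-0.016, -1.0, -0.002], [-0.98, 0.016, -0.197], [0.197, -0.002, -0.98]], 't': [0.011, 0.578, 1.398]}
```

View pics/scene0.png

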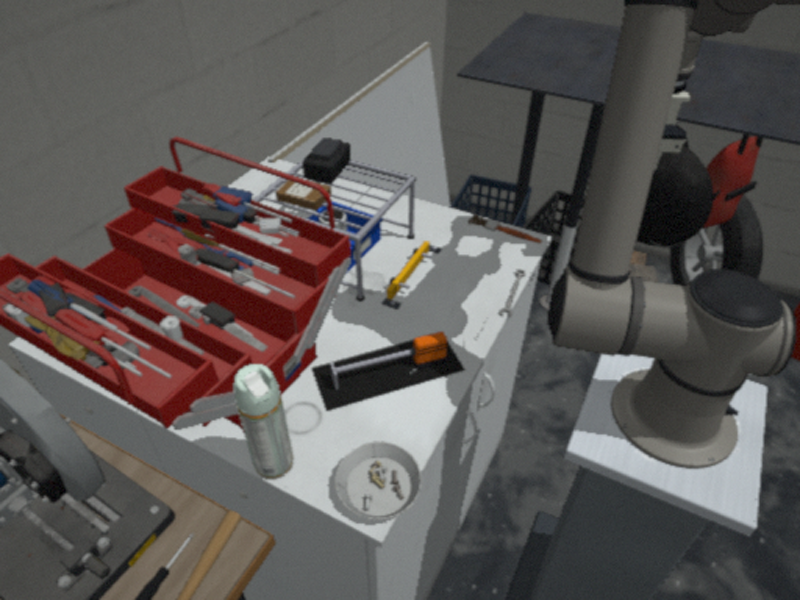

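View pics/top0.png

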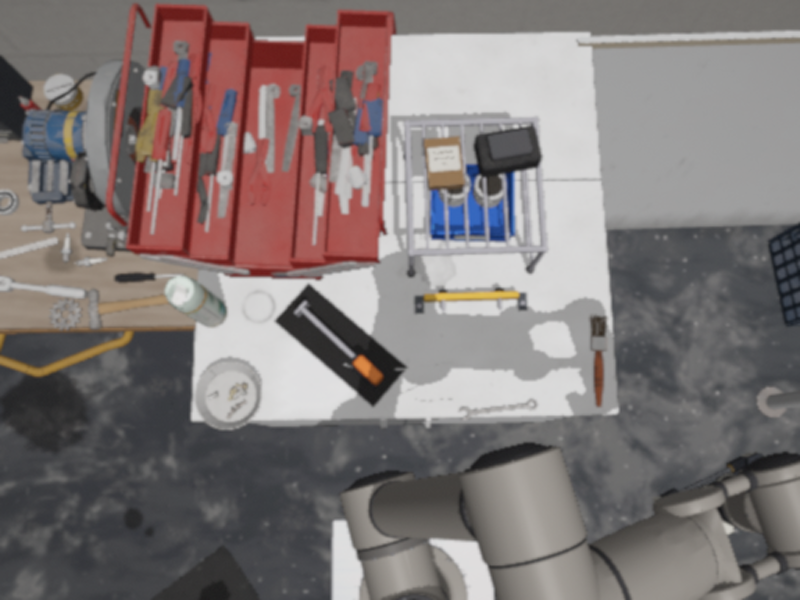

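The scene view shows the hook on its mat with the handle nearest the robot (430,348), the yellow bar (408,275) and the blue tote under the rack. In the top view the handle is at (368,370), the blade at (300,308), the bar at (473,296) and the tote's near rim at row 237. I'll take an enlarged crop next.

```bash
cat > h.py <<'E'
from cell import robot
import cv2,numpy as np
def ray(n,u,v,z,m=None):
    m=m or robot.camera_model(n);R=np.array(m['R']);t=np.array(m['t'])
    x,y=(u-m['cx'])/m['fx'],(v-m['cy'])/m['fy']
    if n=='wrist':
        r=np.hypot(x,y);k=np.sin(r)/max(r,1e-9);d=np.array([x*k,y*k,np.cos(r)])
    else:d=np.array([x,y,1])
    d=R.T@d;c=-R.T@t
    return c+d*(z-c[2])/d[2]
def proj(n,X,m=None):
    m=m or robot.camera_model(n);p=np.array(m['R'])@X+np.array(m['t'])
    if n=='wrist':
        r=np.hypot(p[0],p[1]);th=np.arctan2(r,p[2]);q=p[:2]/max(r,1e-9)*th
    else:q=p[:2]/p[2]
    return np.array([m['cx']+m['fx']*q[0],m['cy']+m['fy']*q[1]])
E
python3 - <<'E'
from h import *
im=np.load('pics/top.npy')
c=im[70:265,170:360,::-1]
c=cv2.resize(c,None,fx=3,fy=3,interpolation=cv2.INTER_CUBIC)
c=cv2.convertScaleAbs(c,alpha=1.3,beta=20)
cv2.imwrite('pics/c1.png',c)
P=lambda u,v,z:print((u,v),np.round(ray('top',u*.64,v*.64,z),3))
for p in[(312,285),(407,366),(374,405),(276,322)]:P(*p,.003)
for p in[(368,370),]:P(*p,.06)
P(300,308,.041)
for p in[(425,297),(521,295)]:P(*p,.03)
for p in[(433,238),(510,235)]:P(*p,.062)
for p in[(411,272),(533,268)]:P(*p,.0)
E
```

```text
(312, 285) [0.633 0.203 0.003]
(407, 366) [0.456 0.002 0.003]
(374, 405) [0.376 0.072 0.003]
(276, 322) [0.554 0.278 0.003]
(368, 370) [0.443 0.081 0.06 ]
(300, 308) [0.576 0.222 0.041]
(425, 297) [ 0.597 -0.038  0.03 ]
(521, 295) [ 0.598 -0.239  0.03 ]
(433, 238) [ 0.715 -0.056  0.062]
(510, 235) [ 0.719 -0.217  0.062]
(411, 272) [ 0.659 -0.01   0.   ]
(533, 268) [ 0.663 -0.273  0.   ]
```

View pics/c1.png

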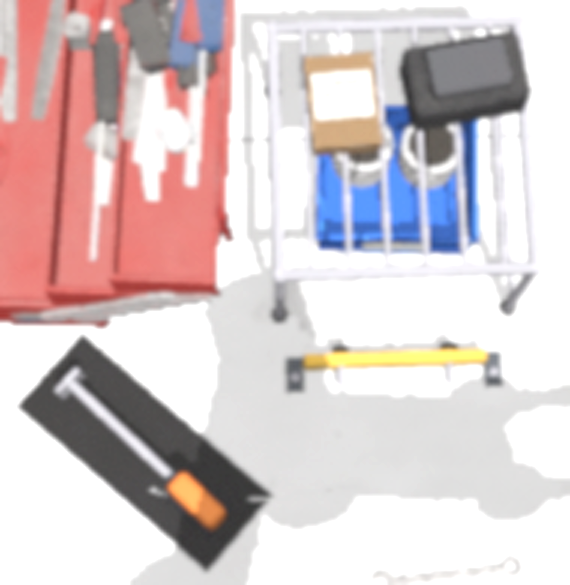

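The crop shows the bar nearly along y (303,360)–(490,352), and the tote's near rim (320,243)–(462,248) with its label at (390,245). The measured sizes match the given ones (bar 0.20 m, hook 0.194 m). I'll move above the hook.

>>> arm_command([
  [[0.439,-0.426,0.0],[0,0,-0.41],0.09],
  [[0.439,-0.426,0.0],[0,0,-0.41],0.09],
  [[0.439,-0.426,0.0],[0,0,-0.41],0.09],
  [[0.439,-0.426,0.0],[0,0,-0.41],0.09],
  [[0.439,-0.426,0.0],[0,0,-0.41],0.09],
], squeeze=60)

```text
time: 0.6
tool_pos: [0.3028, -0.2505, 0.2265]
tool_rot: [-3.141, -0.0, 0.812]
contact_force: [0.8, 0.1, 0.2]
opening: 0.0905
grip_force: 0.0
```

```bash
cat >> h.py <<'E'
from scipy.spatial.transform import Rotation as Ro
def to(x,y,z,yaw,pos=None,rot=None):
    s=robot.observe();p=s['tool_pos'] if pos is None else pos
    r=Ro.from_euler('xyz',s['tool_rot'] if rot is None else rot)
    T=Ro.from_euler('xyz',[np.pi,0,yaw])
    print('t',round(s['time'],2),'pos',np.round(p,4),'rot',np.round(s['tool_rot'],4),'F',np.round(s['contact_force'],1),'shift',np.round(r.inv().apply(np.array([x,y,z])-p),4),'turn',np.round((r.inv()*T).as_rotvec(),4))
E
python3 -c "
from h import *
to(.443,.081,.22,.815)"
```

```text
t 0.6 pos [ 0.3028 -0.2505  0.2265] rot [-3.1414e+00 -1.0000e-04  8.1220e-01] F [0.8 0.1 0.2] shift [ 0.3371 -0.1263  0.0066] turn [-0.0002 -0.0001 -0.0028]
```

>>> arm_command([
  [[0.337,-0.126,0.0],[0,0,0],0.09],
  [[0.337,-0.126,0.0],[0,0,0],0.09],
  [[0.337,-0.126,0.0],[0,0,0],0.09],
  [[0.337,-0.126,0.0],[0,0,0],0.09],
  [[0.337,-0.126,0.0],[0,0,0],0.09],
])

```text
time: 1.1
tool_pos: [0.4002, -0.0202, 0.2267]
tool_rot: [3.141, 0.0, 0.813]
contact_force: [0.5, -0.2, -0.7]
opening: 0.0902
grip_force: 0.0
```

```bash
python3 -c "
from h import *
to(.443,.081,.22,.815)"
```

```text
t 1.1 pos [ 0.4002 -0.0202  0.2267] rot [3.1413 0.     0.8128] F [ 0.5 -0.2 -0.7] shift [ 0.1029 -0.0385  0.0067] turn [ 0.0003  0.     -0.0022]
```

>>> arm_command([
  [[0.103,-0.039,0.04],[0,0,0],0.09],
  [[0.103,-0.039,0.04],[0,0,0],0.09],
  [[0.103,-0.039,0.04],[0,0,0],0.09],
  [[0.103,-0.039,0.04],[0,0,0],0.09],
  [[0.103,-0.039,0.04],[0,0,0],0.09],
])

```text
time: 1.6
tool_pos: [0.4421, 0.0792, 0.1865]
tool_rot: [-3.141, 0.001, 0.814]
contact_force: [0.6, -0.4, 0.3]
opening: 0.09
grip_force: 0.0
```

```bash
python3 -c "
from h import *
m=robot.camera_model('wrist');np.save('pics/m1.npy',m,allow_pickle=True);print({k:np.round(v,3).tolist() for k,v in m.items()})
to(.443,.081,.03,.815)
im=robot.read_camera('wrist');np.save('pics/w1.npy',im)
cv2.imwrite('pics/w1.png',cv2.resize(im[:,:,::-1],(800,600),interpolation=cv2.INTER_CUBIC))
"
```

```text
{'fx': 297.319, 'fy': 297.319, 'cx': 257.938, 'cy': 187.751, 'R': [[0.727, -0.687, -0.0], [-0.66, -0.699, 0.274], [-0.188, -0.199, -0.962]], 't': [-0.268, 0.322, 0.45]}
t 1.6 pos [0.4421 0.0792 0.1865] rot [-3.1411e+00  1.1000e-03  8.1390e-01] F [ 0.6 -0.4  0.3] shift [ 0.002  -0.0005  0.1564] turn [-0.0005  0.0011 -0.0011]
```

View pics/w1.png

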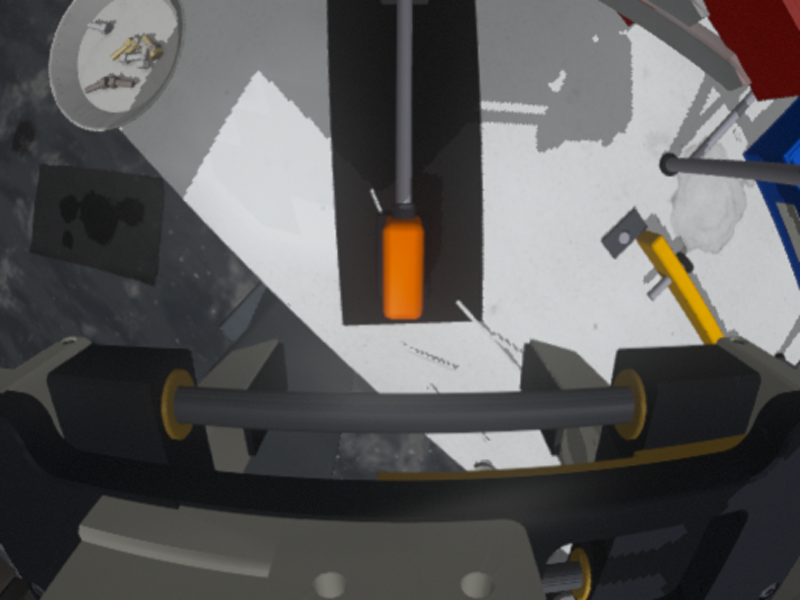

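The wrist view shows the handle top at (386..422, 219..318), the shank going straight up to (404,0), and the mat's near edge at (343,325)–(482,321).

```bash
python3 -c "
from h import *
m=np.load('pics/m1.npy',allow_pickle=True).item()
P=lambda u,v,z:(print((u,v),np.round(ray('wrist',u*.64,v*.64,z,m),4)),ray('wrist',u*.64,v*.64,z,m))[1]
a=[P(*p,.063) for p in[(387,222),(421,222),(422,318),(386,318)]]
c=np.mean(a,0);print('centre',c)
s=[P(404,20,.042),P(404,190,.042)]
d=s[0]-s[1];print('yaw',np.arctan2(d[1],d[0]))
for p in[(343,325),(482,321),(328,0),(473,0)]:P(*p,.003)
to(c[0],c[1],.03,np.arctan2(d[1],d[0]))
"
```

```text
(387, 222) [0.4608 0.1124 0.063 ]
(421, 222) [0.4758 0.0982 0.063 ]
(422, 318) [0.4345 0.0526 0.063 ]
(386, 318) [0.4177 0.0684 0.063 ]
centre [0.44722785 0.08290815 0.063     ]
(404, 20) [0.5591 0.2013 0.042 ]
(404, 190) [0.481  0.1186 0.042 ]
yaw 0.8140108688933434
(343, 325) [0.3732 0.0741 0.003 ]
(482, 321) [0.4548 0.0015 0.003 ]
(328, 0) [0.5396 0.2624 0.003 ]
(473, 0) [0.6172 0.1887 0.003 ]
t 1.65 pos [0.4423 0.0787 0.1868] rot [3.1415e+00 5.0000e-04 8.1260e-01] F [-0.4 -0.2  0.2] shift [0.0065 0.0007 0.1568] turn [ 0.0001  0.0005 -0.0014]
```

>>> arm_command([
  [[0.006,0.0,0.05],[0,0,0],0.09],
  [[0.006,0.0,0.1],[0,0,0],0.09],
  [[0.006,0.0,0.14],[0,0,0],0.09],
  [[0.006,0.0,0.158],[0,0,0],0.09],
  [[0.006,0.0,0.158],[0,0,0],0.07],
])

```text
time: 2.15
tool_pos: [0.445, 0.0824, 0.0271]
tool_rot: [-3.138, 0.003, 0.811]
contact_force: [0.1, 0.2, 0.8]
opening: 0.0853
grip_force: 0.0
```

>>> arm_command([
  [[0,0,0],[0,0,0],0.01],
  [[0,0,0],[0,0,0],0.01],
  [[0,0,0],[0,0,0],0.01],
  [[0,0,0],[0,0,0],0.01],
  [[0,0,0],[0,0,0],0.01],
], squeeze=60)

```text
time: 2.65
tool_pos: [0.447, 0.0837, 0.0293]
tool_rot: [3.141, -0.001, 0.813]
contact_force: [0.3, 0.2, 1.4]
opening: 0.0466
grip_force: 0.0
```

>>> arm_command([
  [[0,0,0],[0,0,0],0.01],
  [[0,0,0],[0,0,0],0.01],
  [[0,0,0],[0,0,0],0.01],
  [[0,0,0],[0,0,0],0.01],
  [[0,0,0],[0,0,0],0.01],
])

```text
time: 3.15
tool_pos: [0.4466, 0.0838, 0.0287]
tool_rot: [-3.142, 0.0, 0.813]
contact_force: [-1.0, 0.3, 1.4]
opening: 0.0257
grip_force: 60.0
```

>>> arm_command([
  [[0,0,-0.02],[0,0,0],0.01],
  [[0,0,-0.05],[0,0,0],0.01],
  [[0,0,-0.08],[0,0,0],0.01],
  [[0,0,-0.1],[0,0,0],0.01],
  [[0,0,-0.1],[0,0,0],0.01],
])

```text
time: 3.65
tool_pos: [0.4481, 0.0838, 0.1307]
tool_rot: [3.138, -0.003, 0.813]
contact_force: [1.3, -0.8, -2.6]
opening: 0.0259
grip_force: 60.0
```

```bash
python3 -c "
from h import *
to(.44,-.138,.129,0)"
```

```text
t 3.65 pos [0.4481 0.0838 0.1307] rot [ 3.138  -0.0033  0.8129] F [ 1.3 -0.8 -2.6] shift [-0.1666  0.1466  0.0017] turn [ 0.0021 -0.0046  0.8129]
```

>>> arm_command([
  [[-0.027,0.024,0],[0,0,0.14],0.01],
  [[-0.055,0.048,0],[0,0,0.28],0.01],
  [[-0.083,0.073,0],[0,0,0.42],0.01],
  [[-0.11,0.097,0],[0,0,0.55],0.01],
  [[-0.138,0.122,0],[0,0,0.68],0.01],
])

```text
time: 4.15
tool_pos: [0.4392, -0.1014, 0.127]
tool_rot: [-3.14, 0.002, 0.128]
contact_force: [0.6, -0.5, -2.5]
opening: 0.0255
grip_force: 60.0
```

```bash
python3 -c "
from h import *
to(.44,-.138,.129,0)"
```

```text
t 4.15 pos [ 0.4392 -0.1014  0.127 ] rot [-3.1403e+00  2.4000e-03  1.2770e-01] F [ 0.6 -0.5 -2.5] shift [-0.0039  0.0364 -0.002 ] turn [-0.0012  0.0025  0.1277]
```

>>> arm_command([
  [[-0.004,0.036,0],[0,0,0.13],0.01],
  [[-0.004,0.036,0],[0,0,0.13],0.01],
  [[-0.004,0.036,0],[0,0,0.13],0.01],
  [[-0.004,0.036,0],[0,0,0.13],0.01],
  [[-0.004,0.036,0],[0,0,0.13],0.01],
])

```text
time: 4.65
tool_pos: [0.4408, -0.1354, 0.1282]
tool_rot: [-3.141, 0.001, 0.005]
contact_force: [0.3, -0.4, -3.0]
opening: 0.0257
grip_force: 60.0
```

```bash
python3 -c "
from h import *
to(.44,-.138,.129,0)
m=robot.camera_model('wrist');np.save('pics/m2.npy',m,allow_pickle=True)
im=robot.read_camera('wrist');np.save('pics/w2.npy',im)
cv2.imwrite('pics/w2.png',cv2.resize(im[:300,:,::-1],(800,469),interpolation=cv2.INTER_CUBIC))
"
```

```text
t 4.65 pos [ 0.4408 -0.1354  0.1282] rot [-3.141e+00  1.100e-03  4.900e-03] F [ 0.3 -0.4 -3. ] shift [-0.0009  0.0026 -0.0008] turn [-0.0006  0.0011  0.0049]
```

View pics/w2.png

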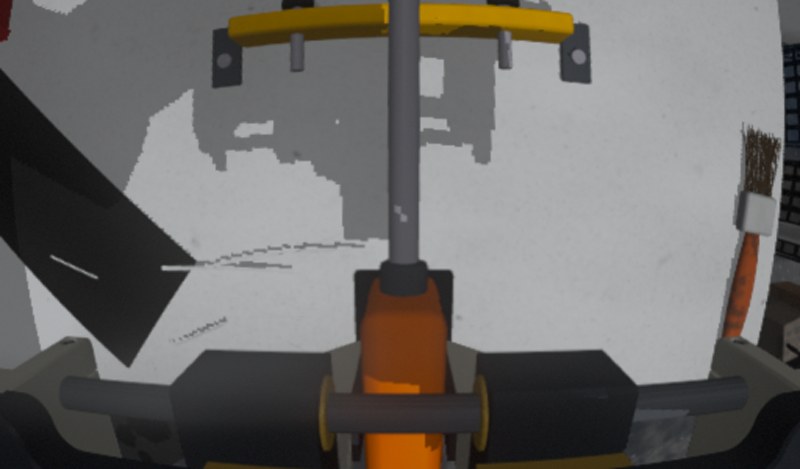

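The bar's near top edge runs (230,40)–(572,35) and the hook is held straight; the tote lies beyond this view. I'll fit the tote from the first top and scene pictures.

```bash
python3 -c "
from h import *
m=np.load('pics/m2.npy',allow_pickle=True).item()
for p in[(230,18),(572,13),(230,40),(572,35)]:print(p,np.round(ray('wrist',p[0]*.64,p[1]*.64,.03,m),4))
a=np.load('pics/top.npy')[95:170,265:345,::-1];b=np.load('pics/scene.npy')[90:190,175:275,::-1]
a=cv2.resize(a,(400,375),interpolation=cv2.INTER_CUBIC);b=cv2.resize(b,(400,400),interpolation=cv2.INTER_CUBIC)
c=np.zeros((400,800,3),np.uint8);c[:375,:400]=a;c[:,400:]=b
cv2.imwrite('pics/c2.png',cv2.convertScaleAbs(c,alpha=1.2))
"
```

```text
(230, 18) [ 0.6045 -0.0371  0.03  ]
(572, 13) [ 0.6083 -0.233   0.03  ]
(230, 40) [ 0.5905 -0.0377  0.03  ]
(572, 35) [ 0.5943 -0.2325  0.03  ]
```

View pics/c2.png

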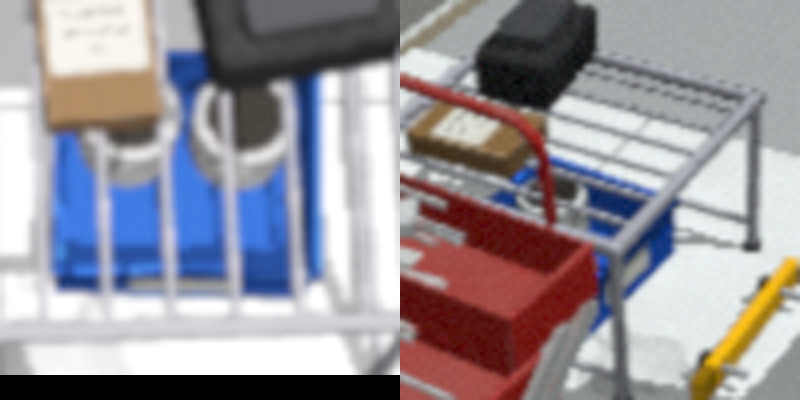

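The top half of this picture shows the lip at about (55,269)–(322,275), the wall foot at (58,288)–(300,294), and the floor free in front of the pistons. The scene half shows the near wall beneath the rack's front edge.

```bash
python3 -c "
from h import *
for p,z in[((55,269),.062),((322,275),.062),((58,288),0),((300,294),0),((120,186),.045),((237,188),.045)]:print(p,z,np.round(ray('top',265+p[0]/5,95+p[1]/5,z),4))
# scene: near right rim corner (670,205)/4
print(np.round(ray('scene',175+(675-400)/4,90+205/4,.062),4), np.round(ray('scene',175+(668-400)/4,90+262/4,0.),4))
to(.5,-.135,.129,0)
"
```

```text
(55, 269) 0.062 [ 0.7275 -0.0529  0.062 ]
(322, 275) 0.062 [ 0.7204 -0.2267  0.062 ]
(58, 288) 0 [ 0.733 -0.057  0.   ]
(300, 294) 0 [ 0.726  -0.2212  0.    ]
(120, 186) 0.045 [ 0.7894 -0.0981  0.045 ]
(237, 188) 0.045 [ 0.7867 -0.1758  0.045 ]
[ 0.7165 -0.2096  0.062 ] [ 0.7201 -0.2004  0.    ]
t 4.7 pos [ 0.441  -0.1355  0.1284] rot [-3.1413e+00  6.0000e-04  4.9000e-03] F [-0.4  0.4 -2.3] shift [ 0.059  -0.0002 -0.0006] turn [-0.0003  0.0006  0.0049]
```

>>> arm_command([
  [[0.03,0.001,0.01],[0,0,0],0.01],
  [[0.06,0.001,0.012],[0,0,0],0.01],
  [[0.09,0.001,0.012],[0,0,0],0.01],
  [[0.117,0.001,0.012],[0,0,0],0.01],
  [[0.117,0.001,0.012],[0,0,0],0.01],
])

```text
time: 5.2
tool_pos: [0.5611, -0.1364, 0.1165]
tool_rot: [3.141, -0.003, 0.005]
contact_force: [0.2, -0.9, -1.8]
opening: 0.0255
grip_force: 60.0
```

>>> arm_command([
  [[0,0,0.01],[0,0,0],0.01],
  [[0,0,0.022],[0,0,0],0.01],
  [[0,0,0.035],[0,0,0],0.01],
  [[0,0,0.048],[0,0,0],0.01],
  [[0,0,0.048],[0,0,0],0.01],
])

```text
time: 5.7
tool_pos: [0.5563, -0.1368, 0.0662]
tool_rot: [-3.14, 0.005, 0.002]
contact_force: [-1.5, -0.1, -2.5]
opening: 0.0259
grip_force: 60.0
```

```bash
python3 -c "
from h import *
to(.55,-.137,.066,0)
a=robot.read_camera('top')[85:215,235:365,::-1];b=robot.read_camera('scene')[90:190,175:275,::-1]
a=cv2.resize(a,(400,400),interpolation=cv2.INTER_CUBIC);b=cv2.resize(b,(400,400),interpolation=cv2.INTER_CUBIC)
cv2.imwrite('pics/c3.png',cv2.convertScaleAbs(np.hstack([a,b]),alpha=1.2))
"
```

```text
t 5.7 pos [ 0.5563 -0.1368  0.0662] rot [-3.1399e+00  4.5000e-03  2.5000e-03] F [-1.5 -0.1 -2.5] shift [-0.0063  0.0002  0.0002] turn [-0.0017  0.0045  0.0025]
```

View pics/c3.png

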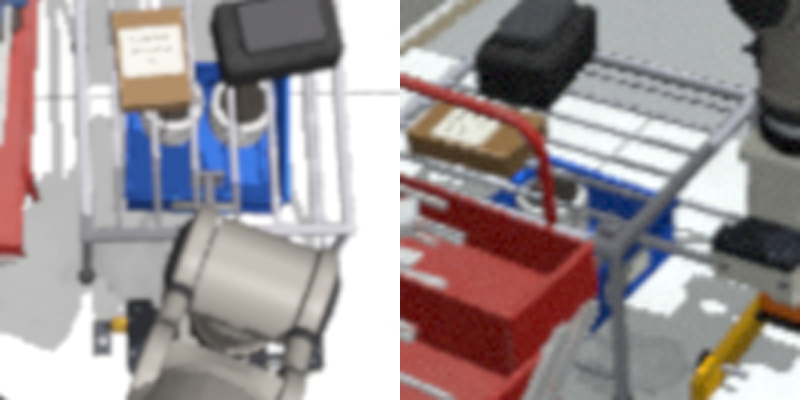

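The top half shows the blade at (208,178), inside the lip (about row 200); the force reading holds only the hook's weight, so nothing is touching. I'll pull gently.

>>> arm_command([
  [[-0.003,0,0],[0,0,0],0.01],
  [[-0.006,0,0],[0,0,0],0.01],
  [[-0.009,0,0],[0,0,0],0.01],
  [[-0.012,0,0],[0,0,0],0.01],
  [[-0.014,0,0],[0,0,0],0.01],
])

```text
time: 6.3
tool_pos: [0.5439, -0.1373, 0.0689]
tool_rot: [3.141, -0.0, 0.003]
contact_force: [-0.3, 0.1, -3.0]
opening: 0.0255
grip_force: 60.0
```

>>> arm_command([
  [[-0.0015,0,0],[0,0,0],0.01],
  [[-0.003,0,0],[0,0,0],0.01],
  [[-0.0045,0,0],[0,0,0],0.01],
  [[-0.006,0,0],[0,0,0],0.01],
  [[-0.0075,0,0],[0,0,0],0.01],
])

```text
time: 6.8
tool_pos: [0.5372, -0.1375, 0.0688]
tool_rot: [3.141, -0.001, 0.003]
contact_force: [4.3, -0.8, -4.5]
opening: 0.0256
grip_force: 60.0
```

>>> arm_command([
  [[-0.002,0,0],[0,0,0],0.01],
  [[-0.004,0,0],[0,0,0],0.01],
  [[-0.006,0,0],[0,0,0],0.01],
  [[-0.008,0,0],[0,0,0],0.01],
  [[-0.01,0,0],[0,0,0],0.01],
])

```text
time: 7.3
tool_pos: [0.5267, -0.1374, 0.0688]
tool_rot: [3.141, -0.0, 0.003]
contact_force: [5.1, -0.4, -3.7]
opening: 0.026
grip_force: 60.0
```

>>> arm_command([
  [[-0.003,0,0],[0,0,0],0.01],
  [[-0.006,0,0],[0,0,0],0.01],
  [[-0.009,0,0],[0,0,0],0.01],
  [[-0.012,0,0],[0,0,0],0.01],
  [[-0.015,0,0],[0,0,0],0.01],
])

```text
time: 7.8
tool_pos: [0.5116, -0.1374, 0.0688]
tool_rot: [3.141, -0.0, 0.003]
contact_force: [4.6, -0.1, -3.7]
opening: 0.0256
grip_force: 60.0
```

>>> arm_command([
  [[-0.003,0,0],[0,0,0],0.01],
  [[-0.006,0,0],[0,0,0],0.01],
  [[-0.009,0,0],[0,0,0],0.01],
  [[-0.012,0,0],[0,0,0],0.01],
  [[-0.015,0,0],[0,0,0],0.01],
])

```text
time: 8.3
tool_pos: [0.4966, -0.1374, 0.0688]
tool_rot: [3.141, -0.0, 0.003]
contact_force: [5.5, 0.4, -2.8]
opening: 0.0256
grip_force: 60.0
```

>>> arm_command([
  [[-0.003,0,0],[0,0,0],0.01],
  [[-0.006,0,0],[0,0,0],0.01],
  [[-0.009,0,0],[0,0,0],0.01],
  [[-0.012,0,0],[0,0,0],0.01],
  [[-0.015,0,0],[0,0,0],0.01],
])

```text
time: 8.8
tool_pos: [0.4816, -0.1374, 0.0688]
tool_rot: [3.141, -0.0, 0.003]
contact_force: [4.9, -0.3, -3.6]
opening: 0.0258
grip_force: 60.0
```

>>> arm_command([
  [[-0.002,0,0],[0,0,0],0.01],
  [[-0.004,0,0],[0,0,0],0.01],
  [[-0.006,0,0],[0,0,0],0.01],
  [[-0.008,0,0],[0,0,0],0.01],
  [[-0.01,0,0],[0,0,0],0.01],
])

```text
time: 9.3
tool_pos: [0.4717, -0.1375, 0.0688]
tool_rot: [3.141, -0.0, 0.003]
contact_force: [5.5, 0.1, -3.1]
opening: 0.0257
grip_force: 60.0
```

```bash
python3 -c "
from h import *
to(.45,-.137,.066,0)"
```

```text
t 9.3 pos [ 0.4717 -0.1375  0.0688] rot [ 3.1415e+00 -3.0000e-04  3.0000e-03] F [ 5.5  0.1 -3.1] shift [-0.0217 -0.0006  0.0028] turn [ 0.0001 -0.0003  0.003 ]
```

>>> arm_command([
  [[-0.001,0,0],[0,0,0],0.01],
  [[-0.002,0,0],[0,0,0],0.01],
  [[-0.003,0,0],[0,0,0],0.01],
  [[-0.004,0,0],[0,0,0],0.01],
  [[-0.005,0,0],[0,0,0],0.01],
])

```text
time: 9.8
tool_pos: [0.4667, -0.1375, 0.0688]
tool_rot: [3.141, -0.0, 0.003]
contact_force: [4.6, 0.3, -3.4]
opening: 0.0257
grip_force: 60.0
```

>>> arm_command([
  [[-0.001,0,0],[0,0,0],0.01],
  [[-0.002,0,0],[0,0,0],0.01],
  [[-0.003,0,0],[0,0,0],0.01],
  [[-0.004,0,0],[0,0,0],0.01],
  [[-0.005,0,0],[0,0,0],0.01],
])

```text
time: 10.3
tool_pos: [0.4618, -0.1376, 0.0688]
tool_rot: [3.141, -0.0, 0.003]
contact_force: [5.7, -0.2, -3.8]
opening: 0.0252
grip_force: 60.0
```

>>> arm_command([
  [[-0.0006,0,0],[0,0,0],0.01],
  [[-0.0012,0,0],[0,0,0],0.01],
  [[-0.0018,0,0],[0,0,0],0.01],
  [[-0.0024,0,0],[0,0,0],0.01],
  [[-0.003,0,0],[0,0,0],0.01],
])

```text
time: 10.8
tool_pos: [0.4588, -0.1376, 0.0688]
tool_rot: [3.141, -0.0, 0.003]
contact_force: [5.2, 0.0, -3.4]
opening: 0.0253
grip_force: 60.0
```

```bash
python3 -c "
from h import *
for p in[(338,342),(450,341)]:print(np.round([ray('top',170+p[0]/3,70+p[1]/3,z) for z in(.018,.028)],4))
im=np.load('pics/top.npy');g=im.astype(int)
for c in(281,282,283,284,319,320,321):print(c,[tuple(g[r,c]) for r in range(181,192)])
"
```

```text
[[ 0.6194 -0.0738  0.018 ]
 [ 0.6171 -0.0733  0.028 ]]
[[ 0.6184 -0.1974  0.018 ]
 [ 0.6162 -0.196   0.028 ]]
281 [(np.int64(196), np.int64(196), np.int64(195)), (np.int64(185), np.int64(184), np.int64(183)), (np.int64(161), np.int64(160), np.int64(159)), (np.int64(142), np.int64(141), np.int64(141)), (np.int64(109), np.int64(109), np.int64(108)), (np.int64(97), np.int64(88), np.int64(77)), (np.int64(157), np.int64(130), np.int64(76)), (np.int64(210), np.int64(175), np.int64(81)), (np.int64(222), np.int64(187), np.int64(84)), (np.int64(221), np.int64(186), np.int64(84)), (np.int64(206), np.int64(172), np.int64(80))]
282 [(np.int64(195), np.int64(195), np.int64(193)), (np.int64(182), np.int64(181), np.int64(181)), (np.int64(155), np.int64(154), np.int64(154)), (np.int64(133), np.int64(132), np.int64(132)), (np.int64(92), np.int64(92), np.int64(91)), (np.int64(83), np.int64(72), np.int64(56)), (np.int64(156), np.int64(126), np.int64(63)), (np.int64(211), np.int64(176), np.int64(79)), (np.int64(223), np.int64(188), np.int64(85)), (np.int64(221), np.int64(187), np.int64(86)), (np.int64(2
[... 1901 characters left out ...]
 (np.int64(220), np.int64(185), np.int64(83)), (np.int64(215), np.int64(180), np.int64(84)), (np.int64(193), np.int64(163), np.int64(101)), (np.int64(171), np.int64(157), np.int64(141))]
321 [(np.int64(216), np.int64(215), np.int64(215)), (np.int64(213), np.int64(212), np.int64(212)), (np.int64(194), np.int64(194), np.int64(193)), (np.int64(134), np.int64(134), np.int64(133)), (np.int64(99), np.int64(88), np.int64(71)), (np.int64(160), np.int64(130), np.int64(64)), (np.int64(210), np.int64(175), np.int64(78)), (np.int64(220), np.int64(185), np.int64(82)), (np.int64(214), np.int64(180), np.int64(81)), (np.int64(191), np.int64(160), np.int64(87)), (np.int64(171), np.int64(154), np.int64(127))]
```

>>> arm_command([
  [[-0.0015,0,0],[0,0,0],0.01],
  [[-0.003,0,0],[0,0,0],0.01],
  [[-0.0045,0,0],[0,0,0],0.01],
  [[-0.006,0,0],[0,0,0],0.01],
  [[-0.0075,0,0],[0,0,0],0.01],
])

```text
time: 11.3
tool_pos: [0.4512, -0.1376, 0.0688]
tool_rot: [3.141, -0.0, 0.003]
contact_force: [5.4, 0.8, -3.4]
opening: 0.0257
grip_force: 60.0
```

>>> arm_command([
  [[-0.001,0,0],[0,0,0],0.01],
  [[-0.002,0,0],[0,0,0],0.01],
  [[-0.003,0,0],[0,0,0],0.01],
  [[-0.004,0,0],[0,0,0],0.01],
  [[-0.005,0,0],[0,0,0],0.01],
])

```text
time: 11.8
tool_pos: [0.4463, -0.1376, 0.0688]
tool_rot: [3.141, -0.0, 0.003]
contact_force: [4.5, 0.4, -3.3]
opening: 0.0258
grip_force: 60.0
```

>>> arm_command([
  [[-0.0004,0,0],[0,0,0],0.01],
  [[-0.0008,0,0],[0,0,0],0.01],
  [[-0.0012,0,0],[0,0,0],0.01],
  [[-0.0016,0,0],[0,0,0],0.01],
  [[-0.002,0,0],[0,0,0],0.01],
])

```text
time: 12.3
tool_pos: [0.4443, -0.1376, 0.0688]
tool_rot: [3.141, -0.0, 0.003]
contact_force: [4.9, 0.6, -3.4]
opening: 0.0254
grip_force: 60.0
```

>>> arm_command([
  [[-0.0006,0,0],[0,0,0],0.01],
  [[-0.0012,0,0],[0,0,0],0.01],
  [[-0.0018,0,0],[0,0,0],0.01],
  [[-0.0024,0,0],[0,0,0],0.01],
  [[-0.003,0,0],[0,0,0],0.01],
])

```text
time: 12.8
tool_pos: [0.4413, -0.1376, 0.0688]
tool_rot: [3.141, -0.0, 0.003]
contact_force: [5.4, -0.1, -3.3]
opening: 0.026
grip_force: 60.0
```

>>> arm_command([
  [[-0.0004,0,0],[0,0,0],0.01],
  [[-0.0008,0,0],[0,0,0],0.01],
  [[-0.0012,0,0],[0,0,0],0.01],
  [[-0.0016,0,0],[0,0,0],0.01],
  [[-0.002,0,0],[0,0,0],0.01],
])

```text
time: 13.3
tool_pos: [0.4393, -0.1376, 0.0688]
tool_rot: [3.141, -0.0, 0.003]
contact_force: [5.0, -0.1, -4.1]
opening: 0.0254
grip_force: 60.0
```

>>> arm_command([
  [[-0.0004,0,0],[0,0,0],0.01],
  [[-0.0008,0,0],[0,0,0],0.01],
  [[-0.0012,0,0],[0,0,0],0.01],
  [[-0.0016,0,0],[0,0,0],0.01],
  [[-0.002,0,0],[0,0,0],0.01],
])

```text
time: 13.8
tool_pos: [0.4373, -0.1376, 0.0688]
tool_rot: [3.141, -0.0, 0.003]
contact_force: [4.6, 0.2, -2.5]
opening: 0.0258
grip_force: 60.0
```

>>> arm_command([
  [[-0.0004,0,0],[0,0,0],0.01],
  [[-0.0008,0,0],[0,0,0],0.01],
  [[-0.0012,0,0],[0,0,0],0.01],
  [[-0.0016,0,0],[0,0,0],0.01],
  [[-0.002,0,0],[0,0,0],0.01],
])

```text
time: 14.3
tool_pos: [0.4353, -0.1376, 0.0688]
tool_rot: [3.141, -0.0, 0.003]
contact_force: [4.6, 0.3, -3.2]
opening: 0.0256
grip_force: 60.0
```

>>> arm_command([
  [[-0.0004,0,0],[0,0,0],0.01],
  [[-0.0008,0,0],[0,0,0],0.01],
  [[-0.0012,0,0],[0,0,0],0.01],
  [[-0.0016,0,0],[0,0,0],0.01],
  [[-0.002,0,0],[0,0,0],0.01],
])

```text
time: 14.8
tool_pos: [0.4333, -0.1376, 0.0688]
tool_rot: [3.141, -0.0, 0.003]
contact_force: [5.2, 0.3, -3.0]
opening: 0.0253
grip_force: 60.0
```

>>> arm_command([
  [[-0.0004,0,0],[0,0,0],0.01],
  [[-0.0008,0,0],[0,0,0],0.01],
  [[-0.0012,0,0],[0,0,0],0.01],
  [[-0.0016,0,0],[0,0,0],0.01],
  [[-0.002,0,0],[0,0,0],0.01],
])

```text
time: 15.3
tool_pos: [0.4321, -0.1379, 0.0689]
tool_rot: [3.141, -0.002, 0.003]
contact_force: [9.5, -0.1, -6.6]
opening: 0.0258
grip_force: 60.0
```

>>> arm_command([
  [[-0.0001,0,0],[0,0,0],0.01],
  [[-0.0002,0,0],[0,0,0],0.01],
  [[-0.0003,0,0],[0,0,0],0.01],
  [[-0.0004,0,0],[0,0,0],0.01],
  [[-0.0004,0,0],[0,0,0],0.01],
])

```text
time: 15.8
tool_pos: [0.4319, -0.138, 0.0689]
tool_rot: [3.141, -0.002, 0.003]
contact_force: [9.7, 0.1, -5.6]
opening: 0.0256
grip_force: 60.0
```

```bash
python3 -c "
from h import *
s=robot.observe();print(s['torque'])
to(.4321,-.137,.066,0)
a=robot.read_camera('top');m=robot.camera_model('wrist');b=robot.read_camera('wrist')
np.save('pics/m3.npy',m,allow_pickle=True)
a=cv2.resize(a[95:195,250:350,::-1],(400,400),interpolation=cv2.INTER_CUBIC);b=cv2.resize(b[:100,206:306,::-1],(400,400),interpolation=cv2.INTER_CUBIC)
cv2.imwrite('pics/c4.png',cv2.convertScaleAbs(np.hstack([a,b]),alpha=1.2))
"
```

```text
[ 0.0874345  -1.04678282  0.08443984]
t 15.8 pos [ 0.4319 -0.138   0.0689] rot [ 3.1407e+00 -2.3000e-03  3.0000e-03] F [ 9.7  0.1 -5.6] shift [ 0.0002 -0.001   0.0029] turn [ 0.0009 -0.0023  0.003 ]
```

View pics/c4.png

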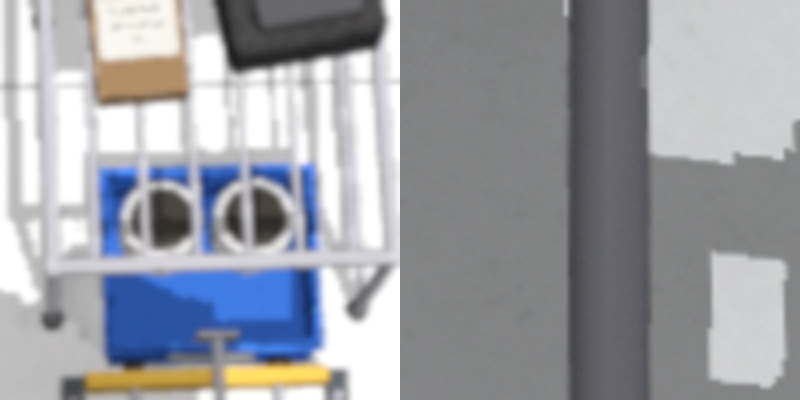

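The tote's near edge (107,358)–(320,358) reaches the bar (87,376)–(330,368), and the right-hand gap looks smaller. I'll measure how square it is by line fits.

```bash
cat > sq.py <<'E'
from h import *
def edges():
    im=robot.read_camera('top').astype(int);r,g,b=im[...,0],im[...,1],im[...,2]
    blue=(b-r>50)&(b>90); yel=(r-b>60)&(g-b>40)
    out={}
    def fit(pts,z):
        W=np.array([ray('top',u,v,z) for u,v in pts]);
        for _ in range(3):
            k=np.polyfit(W[:,1],W[:,0],1);e=abs(np.polyval(k,W[:,1])-W[:,0]);W=W[e<max(.002,2*np.median(e))]
        return k,len(W),W[:,1].min(),W[:,1].max()
    tp,bp=[],[]
    for u in range(274,336):
        rows=np.where(blue[140:195,u])[0]
        if len(rows): tp.append((u,140+rows.max()+.5))
        y=np.where(yel[180:200,u])[0]
        if len(y): bp.append((u,180+y.min()-.5))
    for n,p,z in(('tote rim',tp,.05),('bar far top',bp,.03)):
        k,N,a,b2=fit(p,z);print(n,'slope(-yaw)',round(k[0],4),'x at y=-.075,-.135,-.195',np.round(np.polyval(k,[-.075,-.135,-.195]),4),N,round(a,3),round(b2,3))
edges()
s=robot.observe();print(s['time'],np.round(s['contact_force'],1),np.round(s['torque'],2))
E
python3 sq.py
```

```text
tote rim slope(-yaw) 0.0754 x at y=-.075,-.135,-.195 [0.6201 0.6156 0.611 ] 25 -0.216 -0.102
bar far top slope(-yaw) -0.0285 x at y=-.075,-.135,-.195 [0.6049 0.6066 0.6083] 49 -0.225 -0.044
15.95 [ 8.5  0.2 -6.8] [ 0.06 -1.02  0.09]
```

>>> arm_command([
  [[0,0.001,0],[0,0,-0.005],0.01],
  [[0,0.002,0],[0,0,-0.01],0.01],
  [[0,0.003,0],[0,0,-0.015],0.01],
  [[-0.0002,0.004,0],[0,0,-0.02],0.01],
  [[-0.0004,0.0048,0],[0,0,-0.025],0.01],
])

```text
time: 16.45
tool_pos: [0.4317, -0.1426, 0.0689]
tool_rot: [3.141, -0.003, 0.028]
contact_force: [11.5, 1.0, -6.6]
opening: 0.0254
grip_force: 60.0
```

>>> arm_command([
  [[-0.0002,0,0],[0,0,0],0.01],
  [[-0.0004,0,0],[0,0,0],0.01],
  [[-0.0006,0,0],[0,0,0],0.01],
  [[-0.0006,0,0],[0,0,0],0.01],
  [[-0.0006,0,0],[0,0,0],0.01],
])

```text
time: 16.95
tool_pos: [0.4317, -0.1426, 0.0689]
tool_rot: [3.141, -0.004, 0.028]
contact_force: [13.7, 1.4, -7.8]
opening: 0.0261
grip_force: 60.0
```

>>> arm_command([
  [[0,0,0],[0,0,0],0.01],
  [[0,0,0],[0,0,0],0.01],
  [[0,0,0],[0,0,0],0.01],
  [[0,0,0],[0,0,0],0.01],
  [[0,0,0],[0,0,0],0.01],
])

```text
time: 17.45
tool_pos: [0.4318, -0.1426, 0.0689]
tool_rot: [3.141, -0.004, 0.028]
contact_force: [13.1, 1.9, -8.0]
opening: 0.0253
grip_force: 60.0
```

```bash
python3 -c "
from h import *
s=robot.observe();print(s['time'],np.round(s['contact_force'],1),np.round(s['torque'],2))
a=robot.read_camera('top')
cv2.imwrite('pics/c5.png',cv2.convertScaleAbs(cv2.resize(a[132:196,262:346,::-1],(756,576),interpolation=cv2.INTER_CUBIC),alpha=1.3,beta=15))
"
```

```text
17.45 [13.1  1.9 -8. ] [ 0.33 -1.41  0.11]
```

View pics/c5.png

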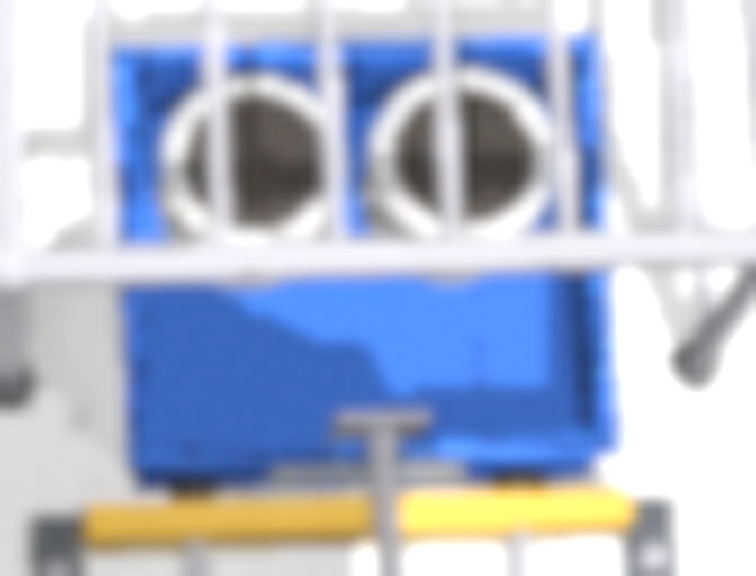

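Both buffers (193,490) and (520,482) now meet the near wall, and the tote edge is parallel to the bar to within about half a degree. I'll hold once more, then push the blade off the lip and lift it.

>>> arm_command([
  [[-0.0001,0,0],[0,0,0],0.01],
  [[-0.0001,0,0],[0,0,0],0.01],
  [[-0.0001,0,0],[0,0,0],0.01],
  [[-0.0001,0,0],[0,0,0],0.01],
  [[-0.0001,0,0],[0,0,0],0.01],
])

```text
time: 18.0
tool_pos: [0.4317, -0.1427, 0.069]
tool_rot: [3.141, -0.004, 0.028]
contact_force: [13.8, 2.4, -8.4]
opening: 0.0257
grip_force: 60.0
```

>>> arm_command([
  [[0.001,0,0],[0,0,0],0.01],
  [[0.003,0,0],[0,0,0],0.01],
  [[0.006,0,0],[0,0,0],0.01],
  [[0.01,0,0],[0,0,0],0.01],
  [[0.014,0,0],[0,0,0],0.01],
])

```text
time: 18.5
tool_pos: [0.4435, -0.1419, 0.0686]
tool_rot: [-3.141, 0.001, 0.028]
contact_force: [0.0, 0.0, -2.2]
opening: 0.0259
grip_force: 60.0
```

>>> arm_command([
  [[0,0,0],[0,0,0],0.01],
  [[0,0,-0.012],[0,0,0],0.01],
  [[0,0,-0.03],[0,0,0],0.01],
  [[0,0,-0.05],[0,0,0],0.01],
  [[0,0,-0.06],[0,0,0],0.01],
])

```text
time: 19.0
tool_pos: [0.4441, -0.1423, 0.13]
tool_rot: [3.141, -0.001, 0.028]
contact_force: [-0.1, 0.1, -2.8]
opening: 0.0255
grip_force: 60.0
```

```bash
python3 -c "
from h import *
to(.4468,.0838,.129,.8128)"
```

```text
t 19.0 pos [ 0.4441 -0.1423  0.13  ] rot [ 3.1407e+00 -1.4000e-03  2.7900e-02] F [-0.1  0.1 -2.8] shift [ 0.009  -0.2259  0.0008] turn [ 0.0014 -0.0009 -0.7849]
```

>>> arm_command([
  [[-0.005,-0.038,0],[0,0,-0.13],0.01],
  [[-0.005,-0.076,0],[0,0,-0.26],0.01],
  [[-0.002,-0.114,0],[0,0,-0.4],0.01],
  [[0.002,-0.152,0],[0,0,-0.53],0.01],
  [[0.006,-0.19,0],[0,0,-0.66],0.01],
])

```text
time: 19.5
tool_pos: [0.444, 0.0495, 0.1285]
tool_rot: [-3.141, 0.0, 0.693]
contact_force: [0.3, 0.0, -2.2]
opening: 0.0259
grip_force: 60.0
```

```bash
python3 -c "
from h import *
to(.4468,.0838,.129,.8128)"
```

```text
t 19.5 pos [0.444  0.0495 0.1285] rot [-3.1415e+00  4.0000e-04  6.9290e-01] F [ 0.3  0.  -2.2] shift [ 0.0241 -0.0246 -0.0005] turn [-0.0002  0.0004 -0.1199]
```

>>> arm_command([
  [[0.012,-0.012,0],[0,0,-0.06],0.01],
  [[0.024,-0.0245,0],[0,0,-0.12],0.01],
  [[0.024,-0.0245,0.03],[0,0,-0.12],0.01],
  [[0.024,-0.0245,0.06],[0,0,-0.12],0.01],
  [[0.024,-0.0245,0.08],[0,0,-0.12],0.01],
])

```text
time: 20.0
tool_pos: [0.4462, 0.0824, 0.0469]
tool_rot: [-3.14, 0.002, 0.808]
contact_force: [-0.1, -1.0, -2.0]
opening: 0.0256
grip_force: 60.0
```

```bash
python3 -c "
from h import *
to(.4468,.0838,.029,.8128)
a=robot.read_camera('scene')
cv2.imwrite('pics/c6.png',cv2.resize(a[190:280,190:310,::-1],(800,600),interpolation=cv2.INTER_CUBIC))
"
```

```text
t 20.0 pos [0.4462 0.0824 0.0469] rot [-3.1401e+00  1.7000e-03  8.0840e-01] F [-0.1 -1.  -2. ] shift [ 0.0014 -0.0005  0.0179] turn [-0.0015  0.0017 -0.0044]
```

View pics/c6.png

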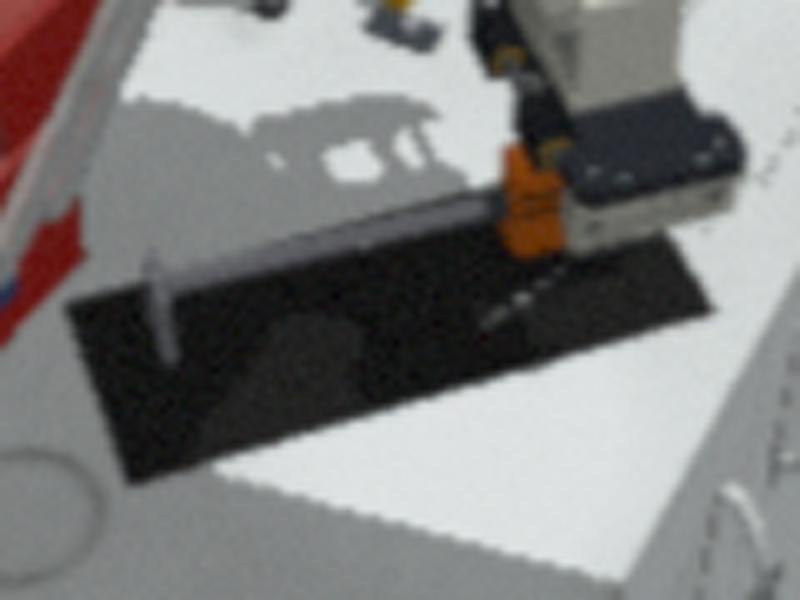

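The hook hangs level over its mat, blade at (165,310). I'll lower it.

>>> arm_command([
  [[0,0,0.006],[0,0,0],0.01],
  [[0,0,0.011],[0,0,0],0.01],
  [[0,0,0.015],[0,0,0],0.01],
  [[0,0,0.017],[0,0,0],0.01],
  [[0,0,0.017],[0,0,0],0.01],
])

```text
time: 20.55
tool_pos: [0.4476, 0.0822, 0.0319]
tool_rot: [3.141, -0.0, 0.808]
contact_force: [-0.1, 0.8, -1.9]
opening: 0.0253
grip_force: 60.0
```

>>> arm_command([
  [[0,0,0.0005],[0,0,0],0.01],
  [[0,0,0.001],[0,0,0],0.01],
  [[0,0,0.0015],[0,0,0],0.01],
  [[0,0,0.0015],[0,0,0],0.01],
  [[0,0,0.0015],[0,0,0],0.01],
])

```text
time: 21.05
tool_pos: [0.4474, 0.0822, 0.0302]
tool_rot: [3.141, 0.0, 0.808]
contact_force: [-0.0, -0.2, -3.2]
opening: 0.0257
grip_force: 60.0
```

>>> arm_command([
  [[0,0,0.0004],[0,0,0],0.01],
  [[0,0,0.0008],[0,0,0],0.01],
  [[0,0,0.0012],[0,0,0],0.01],
  [[0,0,0.0016],[0,0,0],0.01],
  [[0,0,0.0016],[0,0,0],0.01],
])

```text
time: 21.55
tool_pos: [0.4474, 0.0822, 0.0287]
tool_rot: [3.141, 0.0, 0.808]
contact_force: [-0.7, -0.5, 0.2]
opening: 0.0254
grip_force: 60.0
```

>>> arm_command([
  [[0,0,0.0003],[0,0,0],0.01],
  [[0,0,0.0005],[0,0,0],0.01],
  [[0,0,0.0005],[0,0,0],0.03],
  [[0,0,0.0005],[0,0,0],0.06],
  [[0,0,0.0005],[0,0,0],0.09],
])

```text
time: 22.05
tool_pos: [0.4476, 0.0822, 0.0281]
tool_rot: [3.141, -0.0, 0.808]
contact_force: [0.6, 0.3, -0.1]
opening: 0.0416
grip_force: 0.0
```

>>> arm_command([
  [[0,0,0],[0,0,0],0.09],
  [[0,0,0],[0,0,0],0.09],
  [[0,0,0],[0,0,0],0.09],
  [[0,0,0],[0,0,0],0.09],
  [[0,0,0],[0,0,0],0.09],
])

```text
time: 22.55
tool_pos: [0.4474, 0.0822, 0.0281]
tool_rot: [3.142, 0.0, 0.808]
contact_force: [0.2, 0.8, -0.5]
opening: 0.0812
grip_force: 0.0
```

>>> arm_command([
  [[0,0,-0.01],[0,0,0],0.09],
  [[0,0,-0.04],[0,0,0],0.09],
  [[0,0,-0.08],[0,0,0],0.09],
  [[0,0,-0.12],[0,0,0],0.09],
  [[0,0,-0.16],[0,0,0],0.09],
])

```text
time: 23.05
tool_pos: [0.447, 0.0822, 0.1905]
tool_rot: [3.141, -0.0, 0.808]
contact_force: [1.6, 0.9, -0.5]
opening: 0.0899
grip_force: 0.0
```

```bash
python3 -c "
from h import *
to(.36,-.05,.2,.8)
a=robot.read_camera('top');b=robot.read_camera('wrist')
a=cv2.resize(a[90:270,170:350,::-1],(400,400),interpolation=cv2.INTER_CUBIC);b=cv2.resize(b[:,:,::-1],(400,300))
c=np.zeros((400,800,3),np.uint8);c[:,:400]=a;c[:300,400:]=b
cv2.imwrite('pics/c7.png',c)
"
```

```text
t 23.05 pos [0.447  0.0822 0.1905] rot [ 3.1411e+00 -4.0000e-04  8.0780e-01] F [ 1.6  0.9 -0.5] shift [-0.1557  0.0285 -0.0095] turn [ 0.0005 -0.0004  0.0078]
```

View pics/c7.png

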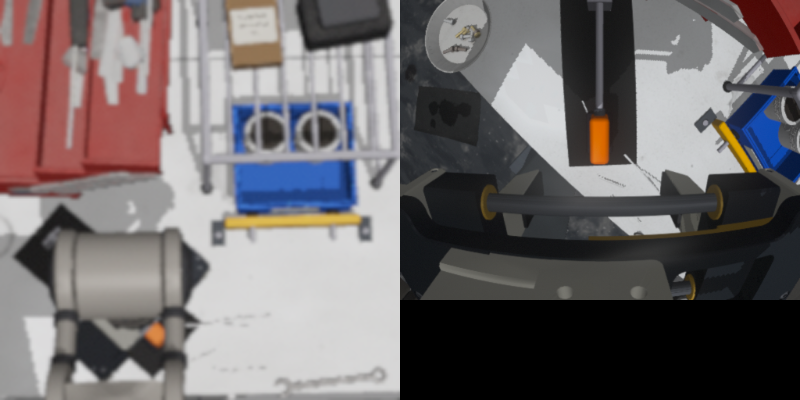

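The hook stands upright on its mat (handle at (600,140), blade at (600,3)). The tote is square on the buffers at (295,205), and the bystanders that show are in place. I'll hand in.

```bash
python3 -c "
from cell import robot
print(robot.hand_in())"
```

```text
the job is handed in; nothing more can be done
None
```

I pulled the tote squarely onto both buffers and pressed it there at about 8 N beyond the drag (highest pull reading 13.8 N), then stood the hook upright on its mat again and handed the job in at about 23 s.

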